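# Seat the pedal and snap the toggle clamp over it

### The arm

A 6-joint arm with a two-finger parallel gripper is mounted at the origin on a cart in front of the work surface, level with it; the furniture and walls round the work are solid. World frame = base frame: x ahead of the robot, y to its left, z up, the work surface at z = 0. Lengths are in m, angles in rad, forces in N, time in s.
With the tool pointing down it reaches from about 0.35 to 0.775 m from the base axis. Payload 5.5 kg.
Tool frame: the origin (TCP) lies at the very end of the fingers, on their centre line; the grasp point (between the pads) lies 19 mm behind it; y points along the fingers, z is the direction in which the jaws open and shut, and the axes are right-handed (so a half turn about y gives the same grasp; the last joint's range is limited). The gripper opens to 85 mm and grips with 20 to 120 N. Pads are 22 mm wide; open, the fingers measure 114 mm over their backs; the gripper's body (76 mm by 85 mm) begins 54 mm behind the grasp point. The pads swing forward as they close: fully open they stand 13 mm farther back than shut.
Start: joints at [1.173, 0.313, 0.046, 1.304, 0, 1.431], TCP at [0.147, 0.556, 0.231] pointing down, gripper open.
Joint ranges: [-2.76, 2.76], [-0.86, 1.69], [-1.03, 1.26], [-2.2, 2.34], [-1.47, 1.5], [-3.14, 3.14]. Speed limits (rad/s): [2.57, 2.57, 3.14, 3.14, 3.14, 3.14].

### API

Orientations are given as a unit quaternion [w, x, y, z].
In Python, from workcell import env gives the robot as it stands.
- The arm moves only by the shell command python3 -m inch 'ROWS' [OPENING] [FORCE]. ROWS is JSON, a list that holds one entry, the list of rows, each a list of 4 numbers: the shift along the tool's x, y, z in mm, then the turn about the tool's y in degrees. In form: [[[tx, ty, tz, spin], ...]]. A call has 1 to 10 rows; each row is the pose to reach, as a shift and turn from the pose commanded when the call began, along the tool's axes at that moment; what a row does not reach only later rows make up. A row lasts 1/10 s, in which the tool goes at most 50 mm and 8.59 degrees, less where a joint would pass 70% of its speed; a pose out of reach is approached as far as the arm can. A call with a gripper value outside its range is refused whole. OPENING is the finger opening in mm, from 0 to 85.4, set as the call begins (- or left out, the last holds). The fingers move at their own pace and stop on an object; FORCE is the grip in N (left out, the last holds). Time passes only in rows, so rows that repeat a pose let the fingers close. It gives the time, the measured TCP pose, the force and the opening at its end, in the units of the state.
- env.get_state(): the state, without advancing time (a new reading comes with each control period).
- env.read_camera(name): name is "side" or "top"; returns the picture (384x512x3 uint8, blue, green, red); there is no depth.
- env.camera_model(name): a dict with "fx", "fy", "cx", "cy" (pixels), "distortion" ([k1, k2, p1, p2, k3] as OpenCV has them; the pictures are not rectified), "R" (3x3) and "t" (3): a world point X has camera coordinates R X + t. Camera axes: x right, y down, z forward; pixel columns grow to the right and rows downward; lengths in m; the calibration is good to about 2 mm. A picture is of the moment at which its call begins. camera_model takes no time and is no camera call.
- env.hand_in(): hands the job in, once; it reports no verdict.
The state is a dict: "clock": time; "joint_pos": joint angles; "qvel": joint speeds; "tau": joint torques, N m; "tcp_pos": TCP position; "orientation": TCP orientation; "wrist_force": force on the tool from outside, world axes, zero at the start; "ft_torque": the same for the moment, N m; "finger_gap": finger opening in m.
Only numpy, scipy, OpenCV 4.12 (cv2) and the standard library are available. Lean on these libraries where they do the work, as an engineer would, in place of code of your own. Each camera call takes 0.05 s, during which the arm holds its last target.

### The job

Get the bicycle pedal ready for work in its holding fixture: first, with the clamp still open, push the pedal along the channel until it is fully home against the forked stop, then push the red clamp handle over past its centre so that it snaps down and the rubber pad holds the pedal. Only push with the fingers: do not lift or tip the pedal, and leave the bell, the hub and the tyre lever where they are.

Things in the scene. Friction and masses are not known exactly. Their poses are not given: they have to be found in the camera images.
- fixture: holding fixture screwed to the bench: blue steel plate 235 x 108 x 6 mm with two steel side rails, a forked stop at the far end, a toggle clamp at its left. Origin on the bench (z=0), on the channel's centre line; x along the channel to the stop, y left to the clamp. Channel floor 6 mm above the bench, 88 mm wide, open end at x=-150 mm; rails 8 mm thick, 12 mm above the floor
- stop_face (a point): middle of the near face of the forked steel stop, at x = +45, y = 0, z = 18 mm of the fixture. The stop is 30 mm high over the bench, with a 20 mm gap in its middle for the pedal's axle
- pedal: black resin pedal with steel axle, 84 mm wide, 22 high, 0.19 kg, loose in the channel. Origin at its underside on the axle line; -y points to the stop. Cage: front edge 31 mm ahead of the origin, flat back edge (push here) 59 mm behind; axle end 59 mm ahead. Fully home the origin is at x=+14 mm of the fixture; it starts 20-45 mm short of that. It slides with 1-3 N
- clamp_handle (a joint): toggle handle, hinge parallel to the fixture's x: 0 = open, handle stands up, leaning 10 degrees toward the channel; 1.5 rad = clamped, handle points away from the channel (fixture +y), 14 degrees above level. A spring holds it at either end; past the centre at 0.75 rad it snaps over by itself. About 6 N across the grip moves it. The clamp's arm comes down with it
- handle_pivot (a point): hinge axis of the handle, in the middle of its width; at x = 20, y = 125, z = 60 mm of the fixture
- handle_grip (a point): point on the axis of the red grip, 85 mm from the hinge axis. The grip is a round bar 18 mm thick with round ends, from 42 to 95 mm from the hinge axis (end at 104 mm); with the clamp open this point is 144 mm above the bench, with it clamped 81 mm
- clamp_pad: the clamp's black rubber pad, 18 mm across, origin at the centre of its underside, on a sprung spindle at the arm's end; clamped it presses with some 3 N on the pedal's left cage bar. With the clamp open the arm's tip stands at about y = 60 mm of the fixture, up to 120 mm above the bench, in the same plane as the handle (x = 20 mm); the space above it is free
- bell: silver handlebar bell, 53 x 66 x 31 mm, loose bystander at the right of the fixture, origin at its underside
- front_hub: silver front hub with axle, 94 x 64 x 45 mm, loose bystander at the left front, origin at its underside
- tyre_lever: yellow tyre lever, 17 x 116 x 13 mm, loose bystander at the left, in front of where the handle comes down, origin at its underside
Things that resemble listed ones, but are neither listed nor needed, are in the scene too. Leave any orange look-alike of the pedal alone.

How it is judged:
By the outcome, as a careful person would: the job done as asked, in the order asked, and still so for the second after the job is handed in, with the robot touching nothing.
It also fails if it takes over 43 s, if anything falls off the work surface, if the arm or the gripper's body presses on something with over 40 N, if the wrist force passes 120 N, or if a joint passes its speed limit or range.

## Working session

There is one attempt and no reset: what is moved stays moved. The work goes in short steps, Python scripts to look and compute and a shell command to move; the robot and the scene stay as the last step left them, time stands still between calls to the robot, and variables do not carry over. Pictures are saved under pics/ and viewed, and the job is handed in when it is done.

```bash
ls; mkdir -p pics; python3 - <<'E'
from workcell import env
import cv2
print(env.get_state())
for n in("side","top"):
    cv2.imwrite(f"pics/{n}0.png",env.read_camera(n)); print(n,env.camera_model(n))
E
```

```text
pics
{'clock': 0.0, 'joint_pos': array([ 1.17339976e+00,  3.14011620e-01,  4.49868382e-02,  1.30357726e+00,
       -4.25242209e-05,  1.43122419e+00]), 'qvel': array([-0.00046082, -0.00039035, -0.00142363,  0.00230319, -0.00047029,
       -0.00028233]), 'tau': array([-1.56023791e-03, -4.80629361e+01,  2.98530543e+01,  1.94664480e-02,
       -1.78776868e-04, -4.56460789e-07]), 'tcp_pos': array([0.1464233 , 0.55552817, 0.23040569]), 'orientation': array([-0.70061962,  0.70185869, -0.09105725,  0.09074753]), 'wrist_force': array([-0.66172323, -0.09201626,  0.17653072]), 'ft_torque': array([ 0.02996209, -0.04011701, -0.03964324]), 'finger_gap': 0.08545719618180289}
side {'fx': 347.90808084322924, 'fy': 347.90808084322924, 'cx': 252.3125099473029, 'cy': 190.60377036241454, 'distortion': array([-0.07869794,  0.        ,  0.        ,  0.        ,  0.        ]), 'R': array([[ 0.90110267,  0.4334767 , -0.01057979],
       [ 0.34629483, -0.73412607, -0.58407089],
       [-0.26094802,  0.52264411, -0.8116337 ]]), 't': array([-0.52984845, -0.01588692,  1.02343797])}
top {'fx': 355.58174430717474, 'fy': 355.58174430717474, 'cx': 256.029923348427, 'cy': 191.4891179319157, 'distortion': array([0.01760605, 0.        , 0.        , 0.        , 0.        ]), 'R': array([[-0.00865152, -0.9999475 ,  0.00549136],
       [-0.99846991,  0.00833853, -0.05466537],
       [ 0.05461671, -0.0059559 , -0.99848963]]), 't': array([0.11267631, 0.54408419, 0.92287301])}
```

View pics/side0.png

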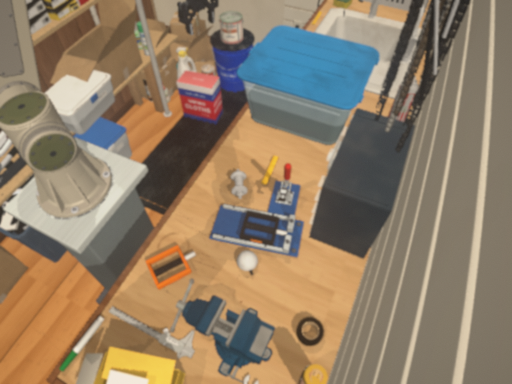

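View pics/top0.png

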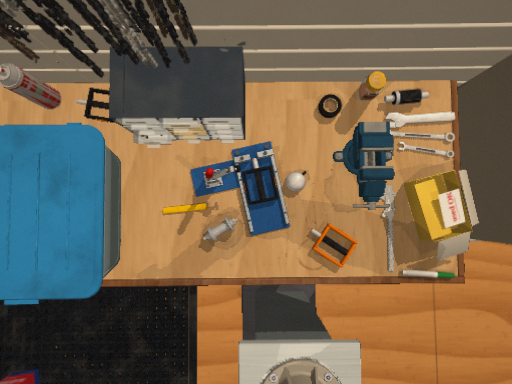

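```bash
cat > h.py <<'E'
import numpy as np, cv2
from workcell import env
def cam(n):
    c=env.camera_model(n); K=np.array([[c['fx'],0,c['cx']],[0,c['fy'],c['cy']],[0,0,1.]])
    return K,np.array(c['distortion']),np.array(c['R']),np.array(c['t'])
def proj(n,X):
    K,d,R,t=cam(n); p,_=cv2.projectPoints(np.atleast_2d(np.array(X,float)),cv2.Rodrigues(R)[0],t,K,d); return p[:,0]
def ray(n,uv):
    K,d,R,t=cam(n); q=cv2.undistortPoints(np.array(uv,float).reshape(-1,1,2),K,d)[:,0]
    D=np.c_[q,np.ones(len(q))]@R; return -R.T@t,D
def plane(n,uv,z):
    C,D=ray(n,uv); return C+D*((z-C[2])/D[:,2])[:,None]
def tri(uvs,uvt):
    C1,D1=ray("side",[uvs]);C2,D2=ray("top",[uvt]);d1,d2=D1[0],D2[0]
    s=np.linalg.lstsq(np.c_[d1,-d2],C2-C1,rcond=None)[0]
    a,b=C1+s[0]*d1,C2+s[1]*d2; return (a+b)/2,np.linalg.norm(a-b)
E
python3 - <<'E'
from h import *
s=env.get_state()
print(proj("top",[s['tcp_pos']]),proj("side",[s['tcp_pos']]))
t=cv2.imread("pics/top0.png");cv2.imwrite("pics/topc.png",cv2.resize(t[130:250,150:310],None,fx=5,fy=5,interpolation=cv2.INTER_CUBIC))
t=cv2.imread("pics/side0.png");cv2.imwrite("pics/sidec.png",cv2.resize(t[145:285,195:335],None,fx=4.25,fy=4.25,interpolation=cv2.INTER_CUBIC))
E
```

```text
[[ 27.37299859 392.80065834]] [[202.28892317  31.39066826]]
```

View pics/topc.png

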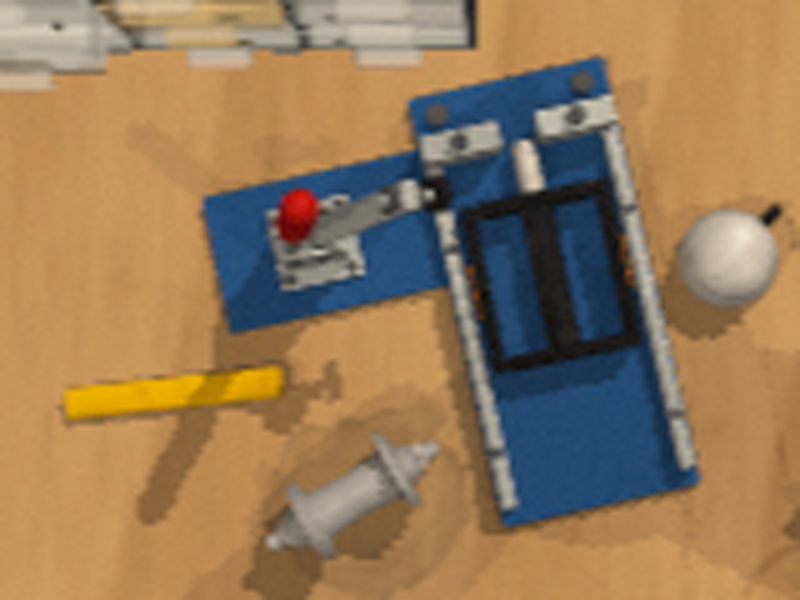

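View pics/sidec.png

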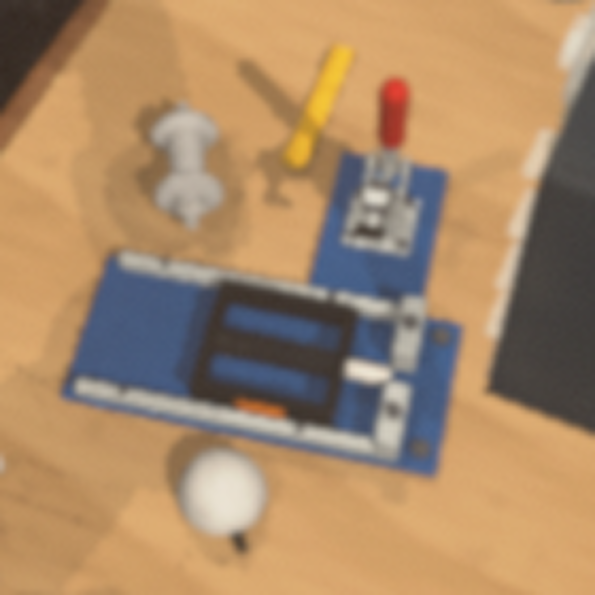

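```bash
python3 - <<'E'
from h import *
T=lambda u,v:(150+(u-2)/5,130+(v-2)/5)   # resize half-pixel offset
S=lambda u,v:(195+(u-1.6)/4.25,145+(v-1.6)/4.25)
P={'plateFL':((462,322),(411,101)),'plateFR':((435,475),(604,60)),'plateNR':((65,398),(697,485)),'plateNL':((112,252),(504,525)),
'wingL_far':((447,168),(206,198)),'wingL_near':((343,152),(232,331)),
'redtop':((396,90),(300,210)),'pedBackR':((193,410),(637,343)),'pedBackL':((222,282),(500,368)),'pedFrontL':((357,303),(463,210)),'pedFrontR':((332,420),(604,182)),
'axleEnd':((388,375),(524,143)),'railNR':((80,388),(688,466)),'railNL':((120,258),(508,505))}
for k,(s,t) in P.items():
    X,e=tri(S(*s),T(*t)); print(k,(X*1000).round(1),"gap",round(e*1000,1))
C=np.array([plane("top",[T(*P[k][1])],.006)[0]*1000 for k in('plateFL','plateFR','plateNR','plateNL')]);print(C.round(1))
C2=np.array([plane("side",[S(*P[k][0])],.006)[0]*1000 for k in('plateFL','plateFR','plateNR','plateNL')]);print(C2.round(1))
for n,c in(("top",C),("side",C2),("mean",(C+C2)/2)):
    L=np.array([[85,54],[85,-54],[-150,-54],[-150,54]],float)
    cm=c[:,:2].mean(0);lm=L.mean(0);A=c[:,:2]-cm;B=L-lm
    yaw=np.arctan2((B[:,0]*A[:,1]-B[:,1]*A[:,0]).sum(),(A*B).sum());R=np.array([[np.cos(yaw),-np.sin(yaw)],[np.sin(yaw),np.cos(yaw)]])
    o=cm-R@lm;print(n,"yaw",np.degrees(yaw).round(2),"o",o.round(1),"res",(A-B@R.T).round(1).tolist())
    for k in('pedBackR','pedBackL','pedFrontL','pedFrontR','redtop','axleEnd'):
        X=tri(S(*P[k][0]),T(*P[k][1]))[0]*1000; print("   ",k,(R.T@(X[:2]-o)).round(1),X[2].round(1))
    for k in('pedBackR','pedBackL','pedFrontL','pedFrontR'):
        print("  plane28",k,[(R.T@(plane(n2,[f(*P[k][i])],.028)[0][:2]*1000-o)).round(1).tolist() for n2,f,i in(("side",S,0),("top",T,1))])
E
```

```text
plateFL [657.5 171.8   9.4] gap 0.6
plateFR [680.   68.5   4.2] gap 1.3
plateNR [452.2  21.3  -1.9] gap 1.9
plateNL [431.8 123.8   9.7] gap 0.0
wingL_far [605.6 280.3  11.5] gap 0.4
wingL_near [534.9 267.3   5.3] gap 1.1
redtop [583.6 213.1 155.5] gap 1.5
pedBackR [527.4  51.4  -7.8] gap 0.5
pedBackL [513.2 124.6  27.1] gap 1.9
pedFrontL [596.2 143.7  31.3] gap 0.2
pedFrontR [612.2  69.7  17.2] gap 0.6
axleEnd [632.  111.3  20.1] gap 1.2
railNR [462.1  26.7  10.1] gap 0.5
railNL [441.2 120.9  13. ] gap 2.8
[[657.7 171.9   6. ]
 [679.1  68.3   6. ]
 [451.7  21.5   6. ]
 [431.5 123.9   6. ]]
[[657.3 174.    6. ]
 [680.7  68.    6. ]
 [455.9  18.5   6. ]
 [430.3 125.9   6. ]]
top yaw 11.73 o [586.8 103. ] res [[-1.3, -1.3], [-1.9, 0.9], [0.7, 1.9], [2.5, -1.5]]
    pedBackR [-68.7 -38.5] -7.8
    pedBackL [-67.7  36.1] 27.1
    pedFrontL [17.4 37.9] 31.3
    pedFrontR [ 18.1 -37.8] 17.2
    redtop [ 19.2 108.4] 155.5
    axleEnd [45.9 -1. ] 20.1
  plane28 pedBackR [[-62.7, -56.2], [-69.2, -35.9]]
  plane28 pedBackL [[-68.4, 35.2], [-66.8, 36.4]]
  plane28 pedFrontL [[17.3, 40.0], [17.7,
[... 315 characters left out ...]
End [44.9 -1.8] 20.1
  plane28 pedBackR [[-64.3, -55.8], [-70.6, -35.4]]
  plane28 pedBackL [[-69.1, 35.6], [-67.5, 36.8]]
  plane28 pedFrontL [[16.7, 39.5], [17.1, 37.4]]
  plane28 pedFrontR [[17.6, -43.7], [15.1, -37.6]]
mean yaw 12.03 o [587.3 103.3] res [[-1.7, -0.9], [-1.8, -0.0], [1.9, 0.8], [1.6, 0.0]]
    pedBackR [-69.4 -38.3] -7.8
    pedBackL [-68.1  36.3] 27.1
    pedFrontL [17.1 37.6] 31.3
    pedFrontR [ 17.3 -38. ] 17.2
    redtop [ 19.2 108.2] 155.5
    axleEnd [45.4 -1.4] 20.1
  plane28 pedBackR [[-63.5, -56.0], [-69.9, -35.6]]
  plane28 pedBackL [[-68.8, 35.4], [-67.2, 36.6]]
  plane28 pedFrontL [[17.0, 39.7], [17.4, 37.6]]
  plane28 pedFrontR [[18.3, -43.4], [15.8, -37.3]]
```

```bash
cat >> h.py <<'E'
from scipy.spatial.transform import Rotation as Ro
O=np.array([587.,103.]);YAW=12.0
def f2w(x,y,z):
    c,s=np.cos(np.radians(YAW)),np.sin(np.radians(YAW)); return np.array([O[0]+c*x-s*y,O[1]+s*x+c*y,z])
def w2f(p):
    c,s=np.cos(np.radians(YAW)),np.sin(np.radians(YAW)); d=np.array(p[:2])-O; return np.array([c*d[0]+s*d[1],-s*d[0]+c*d[1],p[2]])
def show(*targets):
    s=env.get_state(); q=s['orientation']; R=Ro.from_quat([q[1],q[2],q[3],q[0]]).as_matrix(); p=s['tcp_pos']*1000
    print("t",s['clock'],"tcp",p.round(1),"fix",w2f(p).round(1),"F",s['wrist_force'].round(1),"gap",s['finger_gap'].round(4),"j",s['joint_pos'].round(2))
    print("toolx yaw",np.degrees(np.arctan2(R[1,0],R[0,0])).round(2),"toolz yaw",np.degrees(np.arctan2(R[1,2],R[0,2])).round(2),"y",R[:,1].round(3))
    for T in targets: print("to",T.round(1),"tool shift",(R.T@(T-p)).round(1))
E
python3 - <<'E'
from h import *
show(np.array([230,330,230.]),f2w(-105,0,230),f2w(-105,0,60),f2w(-105,0,13))
for uv in((118,140),(120,300)):
    for z in(0,.15,.25): print(uv,z,plane("top",[uv],z).round(3))
for uv in((270,135),(240,68),(250,85),(330,137)): 
    for z in(0,.15,.25): print("side",uv,z,plane("side",[uv],z).round(3))
E
```

```text
Traceback (most recent call last):
  File "h.py", line 25, in show
    print("t",s['clock'],"tcp",p.round(1),"fix",w2f(p).round(1),"F",s['wrist_force'].round(1),"gap",s['finger_gap'].round(4),"j",s['joint_pos'].round(2))
                                                                                                    ^^^^^^^^^^^^^^^^^^^^^
AttributeError: 'float' object has no attribute 'round'
```

```bash
sed -i "s/s\['finger_gap'\].round(4)/round(s['finger_gap'],4)/" h.py
python3 - <<'E'
from h import *
show(np.array([230,330,230.]),f2w(-105,0,230),f2w(-105,0,60),f2w(-105,0,13))
for uv in((118,140),(120,300)):
    for z in(0,.15,.25): print(uv,z,plane("top",[uv],z).round(3))
for uv in((270,135),(240,68),(250,85),(330,137)): 
    for z in(0,.15,.25): print("side",uv,z,plane("side",[uv],z).round(3))
E
```

```text
t 0.1 tcp [146.4 555.6 230.5] fix [-336.9  534.3  230.5] F [-0.5 -0.  -0.3] gap 0.0852 j [ 1.17  0.31  0.05  1.3  -0.    1.43]
toolx yaw -14.77 toolz yaw 75.23 y [-0.001 -0.001 -1.   ]
to [230. 330. 230.] tool shift [ 138.3    0.8 -196.8]
to [484.3  81.2 230. ] tool shift [ 447.7    1.  -372.6]
to [484.3  81.2  60. ] tool shift [ 447.7  171.  -372.3]
to [484.3  81.2  13. ] tool shift [ 447.7  218.  -372.2]
(118, 140) 0 [[0.687 0.477 0.   ]]
(118, 140) 0.15 [[0.657 0.42  0.15 ]]
(118, 140) 0.25 [[0.636 0.382 0.25 ]]
(120, 300) 0 [[0.264 0.466 0.   ]]
(120, 300) 0.15 [[0.301 0.411 0.15 ]]
(120, 300) 0.25 [[0.325 0.374 0.25 ]]
side (270, 135) 0 [[0.443 0.435 0.   ]]
side (270, 135) 0.15 [[0.499 0.297 0.15 ]]
side (270, 135) 0.25 [[0.537 0.205 0.25 ]]
side (240, 68) 0 [[0.187 0.722 0.   ]]
side (240, 68) 0.15 [[0.29  0.531 0.15 ]]
side (240, 68) 0.25 [[0.359 0.404 0.25 ]]
side (250, 85) 0 [[0.269 0.642 0.   ]]
side (250, 85) 0.15 [[0.358 0.466 0.15 ]]
side (250, 85) 0.25 [[0.417 0.348 0.25 ]]
side (330, 137) 0 [[ 0.623  0.511 -0.   ]]
side (330, 137) 0.15 [[0.647 0.358 0.15 ]]
side (330, 137) 0.25 [[0.662 0.257 0.25 ]]
```

```bash
python3 -m inch '[[[138,0,-197,-10],[138,0,-197,-20],[138,0,-197,-27],[138,0,-197,-27],[138,0,-197,-27],[138,0,-197,-27],[138,0,-197,-27]]]' 0 40; python3 -c "
from h import *
show(f2w(-105,0,230),f2w(-105,0,60))"
```

```text
clock: 0.8
tcp_pos: [0.2302, 0.3297, 0.2314]
orientation: [0.703, -0.703, -0.074, 0.074]
wrist_force: [-0.6, 0.4, 0.7]
finger_gap: 0.0
t 0.8 tcp [230.2 329.7 231.4] fix [-301.8  296.   231.4] F [-0.6  0.4  0.7] gap 0.0 j [ 0.76 -0.02 -0.35  1.24  0.    0.55]
toolx yaw 12.07 toolz yaw 102.07 y [ 0.     0.001 -1.   ]
to [484.3  81.2 230. ] tool shift [ 196.5    1.2 -296.2]
to [484.3  81.2  60. ] tool shift [ 196.4  171.2 -296.3]
```

```bash
python3 -m inch '[[[196,0,-296,0],[196,0,-296,0],[196,0,-296,0],[196,0,-296,0],[196,0,-296,0],[196,0,-296,0],[196,0,-296,0],[196,0,-296,0],[196,60,-296,0],[196,140,-296,0]]]'; python3 -c "
from h import *
show(f2w(-105,0,60),f2w(-105,0,13))
i=env.read_camera('top');j=env.read_camera('side')
cv2.imwrite('pics/a.png',np.hstack([cv2.resize(i[110:270,130:330],None,fx=2,fy=2),cv2.resize(j[125:285,150:350],None,fx=2,fy=2)]))"
```

```text
clock: 1.8
tcp_pos: [0.4863, 0.0838, 0.131]
orientation: [0.703, -0.703, -0.077, 0.074]
wrist_force: [1.0, -0.1, -0.7]
finger_gap: -0.0001
t 1.8 tcp [486.3  83.8 131. ] fix [-102.5    2.2  131. ] F [ 1.  -0.1 -0.7] gap -0.0001 j [ 0.01  0.21 -0.35  1.01  0.   -0.21]
toolx yaw 12.29 toolz yaw 102.29 y [ 0.004  0.001 -1.   ]
to [484.3  81.2  60. ] tool shift [-2.8 71.  -2.2]
to [484.3  81.2  13. ] tool shift [ -3.  118.   -2.2]
```

View pics/a.png

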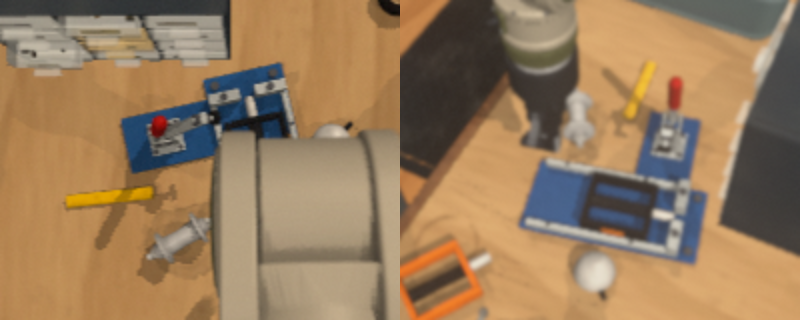

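```bash
python3 -m inch '[[[0,40,0,0],[0,70,0,0],[0,70,0,0],[0,70,0,0]]]'; python3 -c "
from h import *
show(f2w(-105,0,60),f2w(-105,0,13))
print(proj('side',env.get_state()['tcp_pos']))
j=env.read_camera('side')
cv2.imwrite('pics/b.png',cv2.resize(j[145:285,195:335],None,fx=4.25,fy=4.25,interpolation=cv2.INTER_CUBIC))"
```

```text
clock: 2.3
tcp_pos: [0.485, 0.0836, 0.063]
orientation: [0.703, -0.703, -0.076, 0.076]
wrist_force: [0.0, -0.1, 0.5]
finger_gap: 0.0
t 2.3 tcp [485.   83.6  63. ] fix [-103.8    2.2   63. ] F [ 0.  -0.1  0.5] gap 0.0 j [ 0.01  0.28 -0.45  0.85  0.   -0.21]
toolx yaw 12.32 toolz yaw 102.32 y [ 0.001  0.    -1.   ]
to [484.3  81.2  60. ] tool shift [-1.2  3.  -2.2]
to [484.3  81.2  13. ] tool shift [-1.3 50.  -2.2]
[[229.93791681 211.68427201]]
```

View pics/b.png

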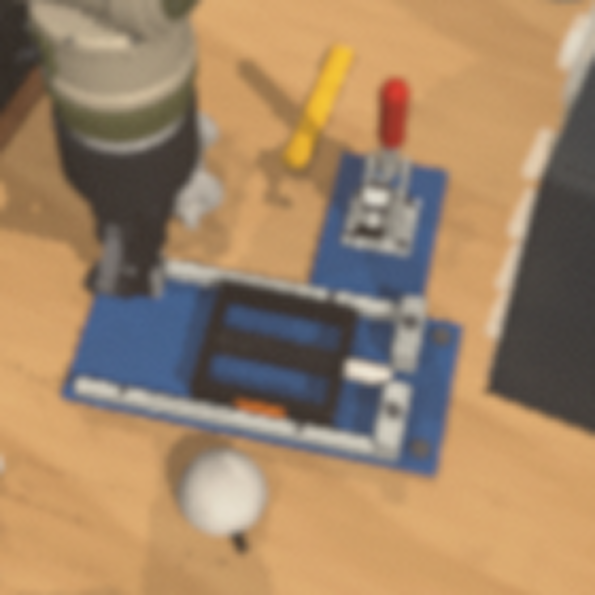

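```bash
python3 -m inch '[[[-1,25,-2,0],[-1,40,-2,0],[-1,48,-2,0],[-1,48,-2,0],[-1,48,-2,0]]]'; python3 -c "
from h import *
show(f2w(-82,0,14),f2w(-46,0,14))"
```

```text
clock: 2.85
tcp_pos: [0.4847, 0.0806, 0.0147]
orientation: [-0.703, 0.703, 0.076, -0.075]
wrist_force: [-0.6, -0.4, -0.0]
finger_gap: -0.0002
t 2.85 tcp [484.7  80.6  14.7] fix [-104.7   -0.7   14.7] F [-0.6 -0.4 -0. ] gap -0.0002 j [ 0.    0.33 -0.51  0.73  0.   -0.21]
toolx yaw 12.24 toolz yaw 102.24 y [ 0.002  0.    -1.   ]
to [506.8  86.   14. ] tool shift [22.7  0.7  0.6]
to [542.   93.4  14. ] tool shift [58.7  0.8  0.4]
```

```bash
python3 -m inch '[[[10,0,0,0],[20,0,0,0],[25,0,0,0],[28,0,0,0],[31,0,0,0],[34,0,0,0],[34,0,0,0]]]'; python3 -c "
from h import *
show()"; python3 -m inch '[[[2,0,0,0],[4,0,0,0],[6,0,0,0],[8,0,0,0],[8,0,0,0]]]';python3 -c "
from h import *
show()
j=env.read_camera('side')
cv2.imwrite('pics/c.png',cv2.resize(j[145:285,195:335],None,fx=4.25,fy=4.25,interpolation=cv2.INTER_CUBIC))"
```

```text
clock: 3.55
tcp_pos: [0.5171, 0.0877, 0.0132]
orientation: [0.703, -0.703, -0.075, 0.075]
wrist_force: [-0.4, -0.5, -0.3]
finger_gap: 0.0001
t 3.55 tcp [517.1  87.7  13.2] fix [-71.5  -0.4  13.2] F [-0.4 -0.5 -0.3] gap 0.0001 j [ 0.01  0.39 -0.42  0.76  0.   -0.2 ]
toolx yaw 12.23 toolz yaw 102.23 y [ 0.  0. -1.]
clock: 4.05
tcp_pos: [0.5252, 0.0894, 0.0134]
orientation: [0.703, -0.703, -0.076, 0.075]
wrist_force: [-0.5, -0.5, -0.1]
finger_gap: 0.0001
t 4.05 tcp [525.2  89.4  13.4] fix [-63.3  -0.4  13.4] F [-0.5 -0.5 -0.1] gap 0.0001 j [ 0.02  0.4  -0.4   0.77  0.   -0.2 ]
toolx yaw 12.23 toolz yaw 102.23 y [ 0.001  0.    -1.   ]
```

View pics/c.png

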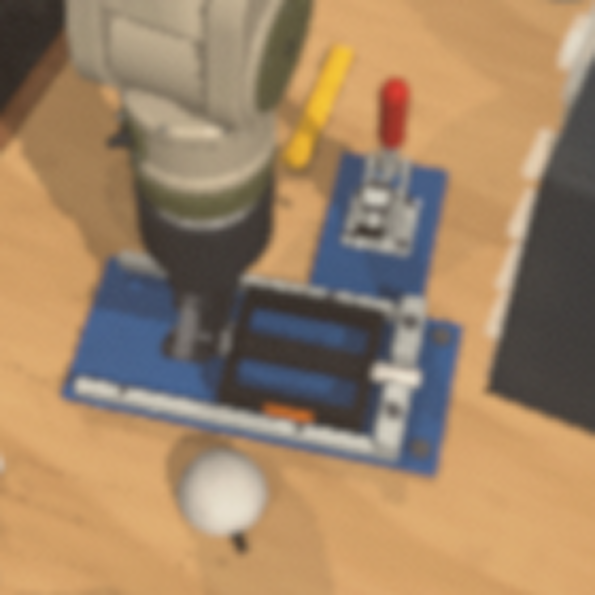

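The pedal has moved along: its axle end now sits in the fork gap at crop (420,378), and the front edge is close to the stop at (385,380). I'll continue slowly until contact with the stop.

```bash
python3 -m inch '[[[1.5,0,0,0],[3,0,0,0],[4,0,0,0],[4,0,0,0]]]'; python3 -m inch '[[[1,0,0,0],[2,0,0,0],[2,0,0,0]]]'; python3 -m inch '[[[1,0,0,0],[2,0,0,0],[2,0,0,0]]]';python3 -c "
from h import *
show()"
```

```text
clock: 4.5
tcp_pos: [0.5287, 0.0902, 0.0133]
orientation: [0.703, -0.703, -0.075, 0.075]
wrist_force: [-0.9, -0.6, 1.1]
finger_gap: 0.0001
clock: 4.8
tcp_pos: [0.5308, 0.0907, 0.0133]
orientation: [0.703, -0.703, -0.075, 0.075]
wrist_force: [-1.0, 0.4, 0.6]
finger_gap: 0.0001
clock: 5.1
tcp_pos: [0.5328, 0.0911, 0.0133]
orientation: [0.703, -0.703, -0.076, 0.075]
wrist_force: [-1.0, -0.5, 0.3]
finger_gap: -0.0003
t 5.1 tcp [532.8  91.1  13.3] fix [-55.5  -0.4  13.3] F [-1.  -0.5  0.3] gap -0.0003 j [ 0.02  0.41 -0.38  0.77  0.   -0.19]
toolx yaw 12.23 toolz yaw 102.23 y [ 0.001  0.    -1.   ]
```

```bash
python3 -m inch '[[[1,0,0,0],[2,0,0,0],[2,0,0,0]]]'; python3 -m inch '[[[1,0,0,0],[2,0,0,0],[2,0,0,0]]]';python3 -c "
from h import *
show()
j=env.read_camera('side')
cv2.imwrite('pics/d.png',cv2.resize(j[145:285,195:335],None,fx=4.25,fy=4.25,interpolation=cv2.INTER_CUBIC))"
```

```text
clock: 5.4
tcp_pos: [0.5339, 0.0914, 0.0132]
orientation: [0.703, -0.703, -0.075, 0.076]
wrist_force: [-3.2, -0.8, 2.2]
finger_gap: -0.0001
clock: 5.7
tcp_pos: [0.5339, 0.0915, 0.013]
orientation: [-0.703, 0.703, 0.074, -0.077]
wrist_force: [-7.7, -2.7, 6.4]
finger_gap: -0.0002
t 5.7 tcp [533.9  91.5  13. ] fix [-54.4  -0.2  13. ] F [-7.7 -2.7  6.4] gap -0.0002 j [ 0.02  0.42 -0.38  0.78 -0.   -0.19]
toolx yaw 12.22 toolz yaw 102.22 y [-0.004 -0.001 -1.   ]
```

View pics/d.png

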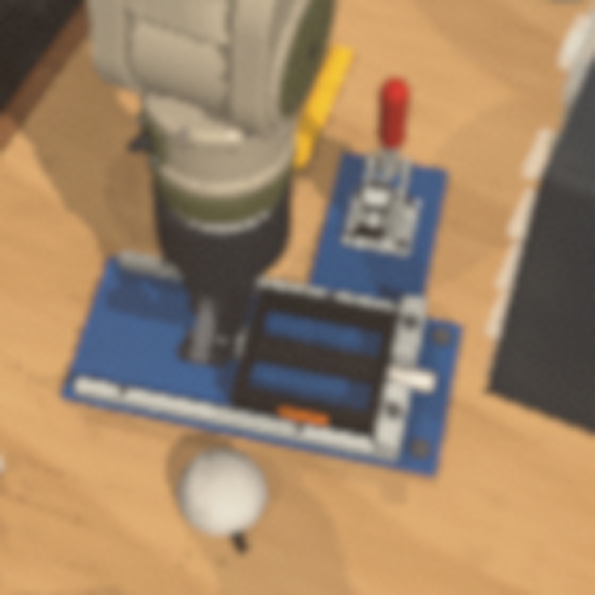

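```bash
python3 -m inch '[[[-10,0,0,0],[-24,0,0,0],[-24,0,0,0],[-24,-40,0,0],[-24,-80,0,0],[-24,-130,0,0],[-24,-180,0,0],[-24,-200,0,0],[-24,-200,0,0]]]';python3 -c "
from h import *
show(f2w(20,72,200),f2w(20,72,131))
j=env.read_camera('side');i=env.read_camera('top')
cv2.imwrite('pics/e.png',np.hstack([cv2.resize(i[110:270,130:330],None,fx=2,fy=2),cv2.resize(j[125:285,150:350],None,fx=2,fy=2)]))"
```

```text
clock: 6.65
tcp_pos: [0.5163, 0.087, 0.2179]
orientation: [-0.703, 0.703, 0.079, -0.072]
wrist_force: [0.6, -0.0, -1.0]
finger_gap: -0.0002
t 6.65 tcp [516.3  87.  217.9] fix [-72.4  -1.  217.9] F [ 0.6 -0.  -1. ] gap -0.0002 j [ 0.01  0.21 -0.12  1.23  0.   -0.2 ]
toolx yaw 12.23 toolz yaw 102.23 y [ 0.01  0.   -1.  ]
to [591.6 177.6 200. ] tool shift [92.6 18.7 72.6]
to [591.6 177.6 131. ] tool shift [91.9 87.7 72.7]
```

View pics/e.png

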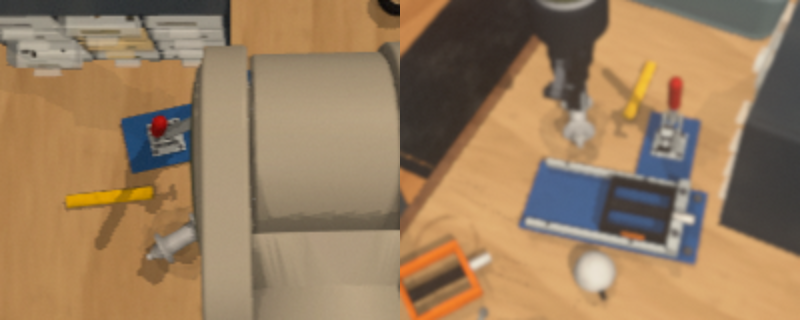

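```bash
python3 -c "
from h import *
print('C',ray('top',[(0,0)])[0])
for z in(.3,.4,.5): print(z,plane('top',[(240,133)],z).round(3))
for z in(0,.1,.2,.3): print('cab top edge',z,plane('top',[(180,118),(180,143),(244,138)],z).round(3).tolist())
i=cv2.imread('pics/side0.png');cv2.imwrite('pics/cab.png',cv2.resize(i[100:270,290:430],None,fx=3.5,fy=3.5))
i=cv2.imread('pics/top0.png');cv2.imwrite('pics/cabt.png',cv2.resize(i[30:190,100:260],None,fx=3.7,fy=3.7))
"
```

```text
C [0.49382223 0.11363007 0.95060295]
0.3 [[0.638 0.138 0.3  ]]
0.4 [[0.616 0.135 0.4  ]]
0.5 [[0.594 0.131 0.5  ]]
cab top edge 0 [[0.746, 0.312, 0.0], [0.678, 0.311, 0.0], [0.691, 0.139, 0.0]]
cab top edge 0.1 [[0.72, 0.291, 0.1], [0.659, 0.291, 0.1], [0.67, 0.136, 0.1]]
cab top edge 0.2 [[0.693, 0.27, 0.2], [0.639, 0.27, 0.2], [0.649, 0.134, 0.2]]
cab top edge 0.3 [[0.667, 0.249, 0.3], [0.62, 0.249, 0.3], [0.629, 0.131, 0.3]]
```

View pics/cab.png

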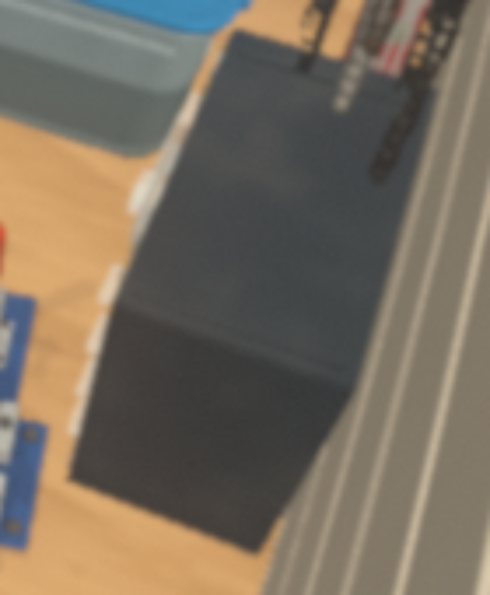

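View pics/cabt.png

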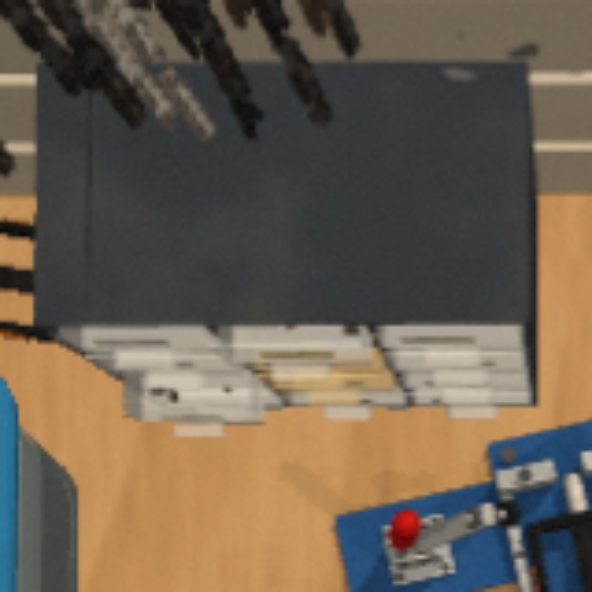

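```bash
python3 -c "
from h import *
print(tri((324.3,185),(243.2,117)))
print('gray tip',tri((387.7,130),(155.4,66)))
print('black',tri((397.5,151),(168,65)),tri((397.5,151),(186,62)))
"
```

```text
(array([0.68943515, 0.13571967, 0.2302355 ]), np.float64(0.006476885238811179))
gray tip (array([0.77418804, 0.30092407, 0.28027155]), np.float64(0.002775717984723702))
black (array([0.80443897, 0.29187421, 0.23270153]), np.float64(0.019244973294752075)) (array([0.79732669, 0.24854853, 0.27154884]), np.float64(0.02562322965251899))
```

```bash
python3 -m inch '[[[35,0,25,0],[70,0,50,0],[92,0,72,0],[92,0,72,0],[92,20,72,0],[92,40,72,0],[92,40,72,0]]]';python3 -c "
from h import *
show(f2w(20,75,131))
print(proj('side',env.get_state()['tcp_pos']))
j=env.read_camera('side')
cv2.imwrite('pics/f.png',cv2.resize(j[145:285,195:335],None,fx=4.25,fy=4.25,interpolation=cv2.INTER_CUBIC))"
```

```text
clock: 7.45
tcp_pos: [0.5844, 0.1758, 0.1686]
orientation: [-0.703, 0.703, 0.072, -0.078]
wrist_force: [-0.5, -1.0, -0.1]
finger_gap: -0.0
t 7.45 tcp [584.4 175.8 168.6] fix [ 12.6  71.7 168.6] F [-0.5 -1.  -0.1] gap -0.0 j [ 0.16  0.41  0.03  1.2  -0.   -0.05]
toolx yaw 12.22 toolz yaw 102.22 y [-0.008 -0.001 -1.   ]
to [591.  180.5 131. ] tool shift [ 7.7 37.6  3.2]
[[282.26655481 173.32789581]]
```

View pics/f.png

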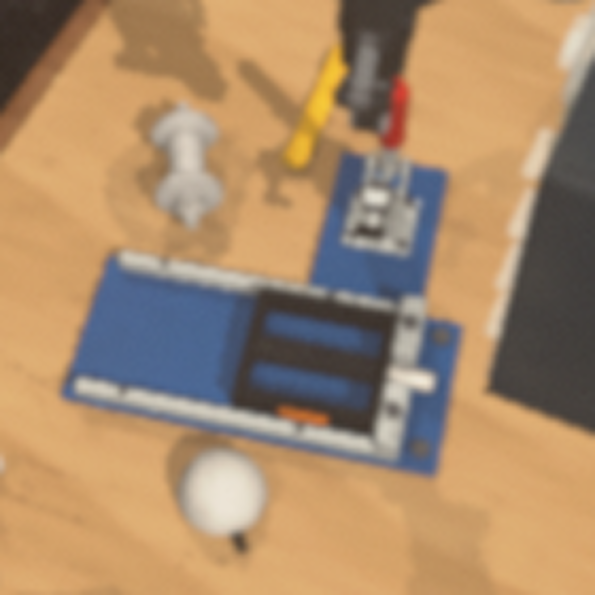

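Fingertips show at crop (375,125), matching the projected TCP (371,120), with the handle still upright at (397,110) and the pedal at the stop. Next I lower beside the grip.

```bash
python3 -m inch '[[[7,0,0,0],[7,0,0,0],[7,20,0,0],[7,36,0,0],[7,36,0,0],[7,36,0,0]]]';python3 -c "
from h import *
show(f2w(20,75,131))
j=env.read_camera('side');i=env.read_camera('top')
cv2.imwrite('pics/g.png',np.hstack([cv2.resize(i[130:230,180:280],None,fx=4,fy=4),cv2.resize(j[145:245,235:335],None,fx=4,fy=4)]))"
```

```text
clock: 8.1
tcp_pos: [0.5947, 0.1781, 0.1381]
orientation: [0.703, -0.703, -0.075, 0.075]
wrist_force: [0.5, -0.2, 0.2]
finger_gap: -0.0001
t 8.1 tcp [594.7 178.1 138.1] fix [ 23.1  71.8 138.1] F [ 0.5 -0.2  0.2] gap -0.0001 j [ 0.16  0.44  0.    1.13  0.   -0.05]
toolx yaw 12.22 toolz yaw 102.22 y [ 0.001  0.    -1.   ]
to [591.  180.5 131. ] tool shift [-3.1  7.1  3.2]
```

View pics/g.png

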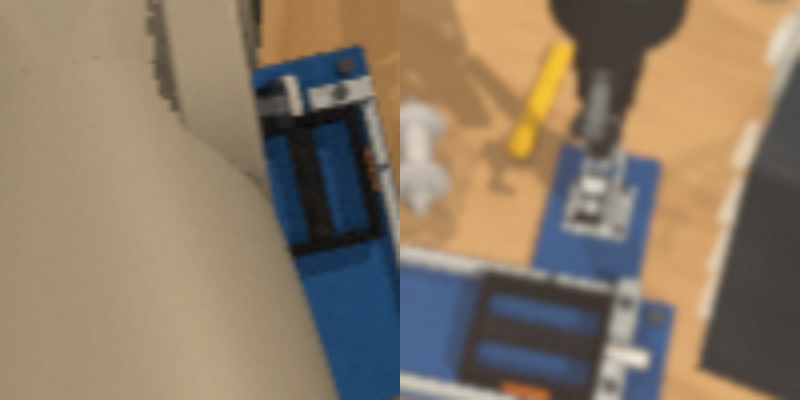

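```bash
python3 -m inch '[[[-3,6,0,0],[-3,6,5,0],[-3,6,10,0],[-3,6,15,0],[-3,6,20,0],[-3,6,25,0],[-3,6,25,0]]]';python3 -c "
from h import *
show()"
```

```text
clock: 8.9
tcp_pos: [0.5868, 0.2016, 0.1324]
orientation: [-0.702, 0.704, 0.076, -0.075]
wrist_force: [-0.1, -4.9, 4.7]
finger_gap: 0.0001
t 8.9 tcp [586.8 201.6 132.4] fix [ 20.3  96.5 132.4] F [-0.1 -4.9  4.7] gap 0.0001 j [ 0.2   0.44 -0.01  1.12 -0.   -0.01]
toolx yaw 12.23 toolz yaw 102.23 y [ 0.002 -0.002 -1.   ]
```

```bash
python3 -m inch '[[[0,0,6,0],[0,0,12,0],[0,0,18,0],[0,0,24,0],[0,0,24,0]]]';python3 -c "
from h import *
show()";python3 -m inch '[[[0,0,6,0],[0,0,12,0],[0,0,18,0],[0,0,18,0]]]';python3 -c "
from h import *
show()
j=env.read_camera('side')
cv2.imwrite('pics/i.png',cv2.resize(j[125:265,195:335],None,fx=4.25,fy=4.25,interpolation=cv2.INTER_CUBIC))"
```

```text
clock: 9.4
tcp_pos: [0.5815, 0.226, 0.1318]
orientation: [0.703, -0.703, -0.076, 0.075]
wrist_force: [1.3, -2.8, 2.6]
finger_gap: 0.0
t 9.4 tcp [581.5 226.  131.8] fix [ 20.2 121.5 131.8] F [ 1.3 -2.8  2.6] gap 0.0 j [ 0.24  0.45 -0.    1.12 -0.    0.03]
toolx yaw 12.27 toolz yaw 102.27 y [ 0.001  0.    -1.   ]
clock: 9.8
tcp_pos: [0.5762, 0.2442, 0.1307]
orientation: [0.703, -0.703, -0.075, 0.076]
wrist_force: [-0.3, -2.4, 0.5]
finger_gap: 0.0003
t 9.8 tcp [576.2 244.2 130.7] fix [ 18.8 140.3 130.7] F [-0.3 -2.4  0.5] gap 0.0003 j [0.27 0.46 0.01 1.12 0.   0.06]
toolx yaw 12.31 toolz yaw 102.31 y [-0.002  0.001 -1.   ]
```

View pics/i.png

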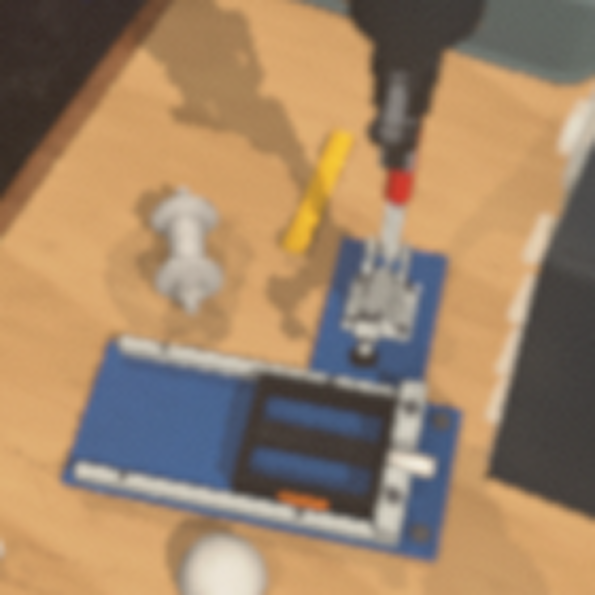

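Here the grip leans away behind the finger (red at crop (400,187)) and the arm's pad is swinging down at (362,352). I keep pushing over centre.

```bash
python3 -m inch '[[[0,0,5,0],[0,0,10,0],[0,0,15,0],[0,0,20,0],[0,0,20,0],[0,0,20,0]]]';python3 -c "
from h import *
show()
j=env.read_camera('side')
cv2.imwrite('pics/k.png',cv2.resize(j[125:265,195:335],None,fx=4.25,fy=4.25,interpolation=cv2.INTER_CUBIC))"
```

```text
clock: 10.45
tcp_pos: [0.5729, 0.2629, 0.1313]
orientation: [0.703, -0.703, -0.076, 0.075]
wrist_force: [-0.0, 0.3, -0.9]
finger_gap: 0.0002
t 10.45 tcp [572.9 262.9 131.3] fix [ 19.5 159.3 131.3] F [-0.   0.3 -0.9] gap 0.0002 j [0.3  0.46 0.02 1.13 0.   0.09]
toolx yaw 12.26 toolz yaw 102.26 y [ 0.  0. -1.]
```

View pics/k.png

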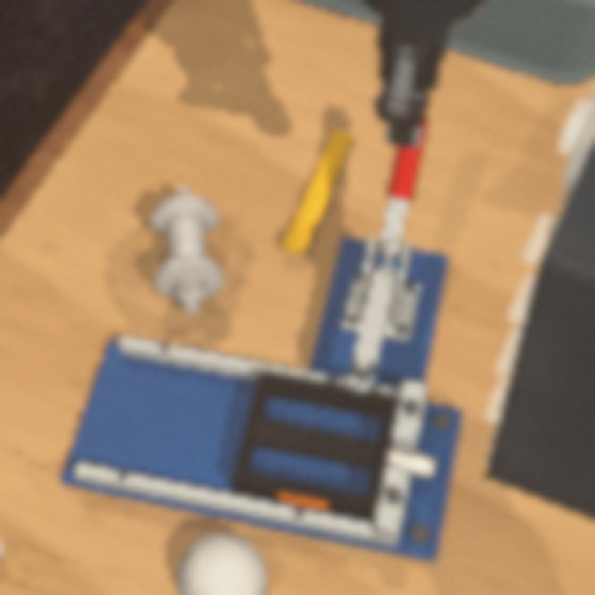

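The handle has snapped: zero force, arm out level over the pedal's left bar at crop (368,370). I'll retreat up and away, then check both views.

```bash
python3 -m inch '[[[0,-30,0,0],[0,-80,0,0],[0,-100,0,0],[-50,-100,0,0],[-100,-100,0,0],[-150,-100,30,0],[-180,-100,60,0],[-180,-100,80,0],[-180,-100,80,0],[-180,-100,80,0]]]';python3 -c "
from h import *
show()
j=env.read_camera('side');i=env.read_camera('top')
cv2.imwrite('pics/m.png',cv2.resize(i[130:250,150:310],None,fx=5,fy=5,interpolation=cv2.INTER_CUBIC))
cv2.imwrite('pics/l.png',cv2.resize(j[145:285,195:335],None,fx=4.25,fy=4.25,interpolation=cv2.INTER_CUBIC))"
```

```text
clock: 11.5
tcp_pos: [0.3803, 0.3026, 0.2315]
orientation: [-0.703, 0.703, 0.076, -0.075]
wrist_force: [-0.3, -0.1, 0.3]
finger_gap: 0.0002
t 11.5 tcp [380.3 302.6 231.5] fix [-160.7  238.3  231.5] F [-0.3 -0.1  0.3] gap 0.0002 j [ 0.51  0.14 -0.18  1.25 -0.    0.29]
toolx yaw 12.28 toolz yaw 102.28 y [ 0.001  0.    -1.   ]
```

View pics/l.png

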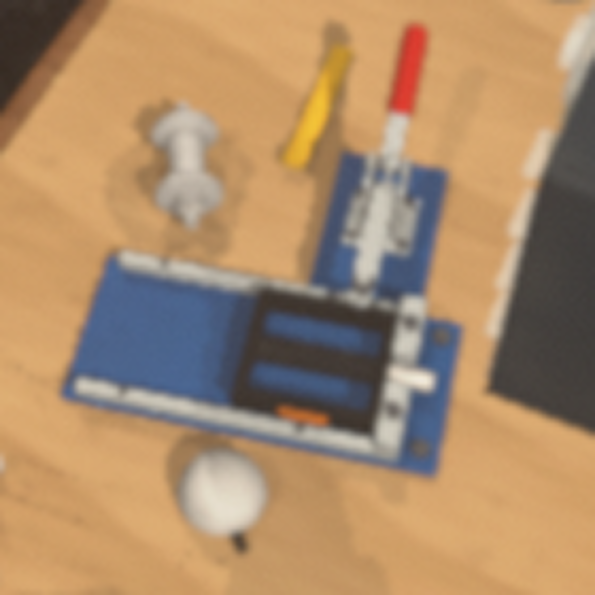

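View pics/m.png

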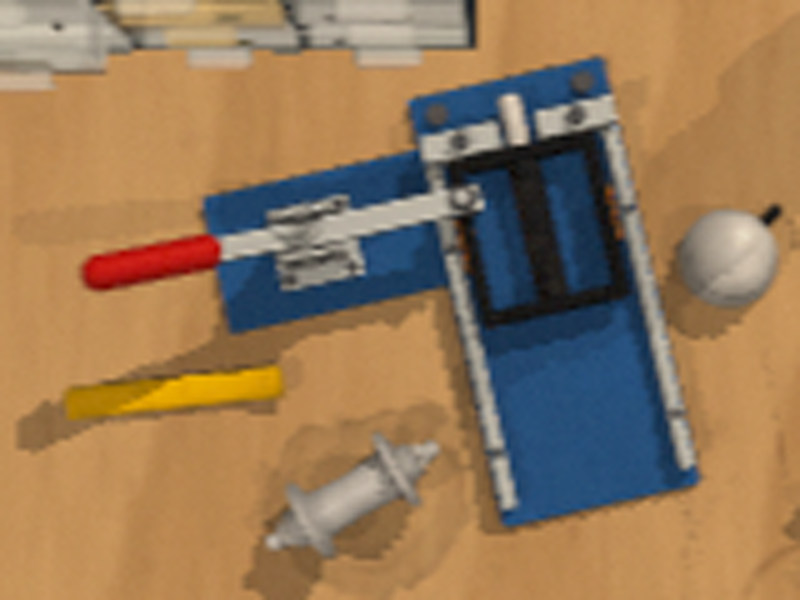

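```bash
python3 - <<'E'
from h import *
T=lambda u,v:(150+(u-2)/5,130+(v-2)/5)
S=lambda u,v:(195+(u-1.6)/4.25,145+(v-1.6)/4.25)
for n,s,t in(("grip end",(416,30),(93,273)),("grip root",(402,110),(217,250)),("axle end",(434,380),(510,97)),("pedBackL",(233,401),(0,0))):
    if t!=(0,0):
        X,e=tri(S(*s),T(*t)); print(n,w2f(X*1000).round(1),round(e*1000,1))
for n,t in(("backL",(487,323)),("backR",(627,292)),("frontL",(447,165)),("frontR",(597,135))): print(n,w2f(plane("top",[T(*t)],.028)[0]*1000).round(1))
a,b=cv2.imread('pics/top0.png'),env.read_camera('top')
d=(cv2.absdiff(a,b).max(2)>60).astype(np.uint8); n,_,st,_=cv2.connectedComponentsWithStats(d[:280])
print([s.tolist() for s in st[1:] if s[4]>6])
E
```

```text
grip end [ 19.  219.   88.2] 0.9
grip root [ 19.9 160.4  74.7] 1.5
axle end [72.4  1.1 20.5] 1.5
backL [-42.5  38.3  28. ]
backR [-42.5 -36.2  28. ]
frontL [42.6 40.9 28. ]
frontR [ 41.1 -38.9  28. ]
[[242, 149, 28, 19, 157], [166, 166, 87, 22, 528], [260, 167, 7, 4, 14], [265, 188, 4, 4, 12], [250, 191, 5, 4, 15], [248, 190, 30, 15, 119], [163, 205, 23, 5, 47], [118, 259, 66, 21, 853], [64, 260, 72, 20, 572], [35, 279, 11, 1, 11]]
```

```bash
python3 -c "
from h import *
print(env.hand_in()); show()"
```

```text
the job is handed in; nothing more can be done
None
the job is handed in; nothing more can be done
```

The pedal is home against the forked stop and the clamp is snapped over onto it. I handed the job in at about 11.6 s, and the hand-in gives no verdict.

**Pedal:** I pushed it along the channel with closed fingers about 26 mm. It stalled against the stop with the push force at about 8 N. I then backed off and pushed the red grip over its centre. The push peaked at about 5 N at the readings between moves, and the force fell to zero as the handle snapped over.

**Last checks, in the fixture's axes:**

| Check | Measured | Expected |
|---|---|---|
| Axle end, x | 72.4 mm | 73 mm |
| Pedal back edge, x (both corners) | -42.5 mm | -45 mm |
| Handle angle above level | about 13° | 14° |
| Grip end, y | 219 mm | about 226 mm |
| Grip end, z | 88 mm | about 85 mm |

- **Disagreements:** the back edge differs by 2.5 mm, about one pixel of the top view. The grip end reads 7 mm short in y. I put both down to picture resolution and hand-picked points.
- **Pad:** the clamp arm's tip lies over the pedal's left bar in both views. The pad itself is hidden under the arm, so its pressure was not measured.
- **Bystanders:** the bell, the hub and the tyre lever look unmoved. Near the lever the before/after comparison showed only the handle's new shadow. The robot was clear of everything at hand-in.

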